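# Pin the stone carriage at its dressing stop

### The job

The whetstone on the sloping honing stand is about to be dressed, so its carriage has to be locked. Slide the stone carriage to the left until it is fully against its stop, where its tongue sits inside the steel fork, then take the red-handled lock pin out of the wooden tool block and push it down through fork and tongue until its collar is seated on the fork; let go of it and leave everything else on the bench where it is.

Things in the scene. Friction and masses are not known exactly. Their poses are not given: they have to be found in the camera images.
- stand: Fixed honing stand, 290 mm wide, 150 mm high: green base and wedges, steel bed sloping 30 degrees (0.524 rad), rising away from the robot (body +x), so its face looks up and back at the robot. Origin on the bench under the bed's middle, z up, +y left along the slide. 'Sloping frame' below = this frame turned -30 degrees about y: x up the slope, y along the slide, z square off the bed.
- fork: Fixed steel fork at the bed's left end, 46 mm (x) by 47 mm (y), axes = sloping frame. Origin: on the pin hole's axis (z), on the top face. Along z: upper cheek 0 to -12 mm, slot to -30, lower cheek to -40 mm, free below; both holes 17 mm, slightly countersunk. Its left end is closed (the stop). Carriage at the stop: stone clip 40 mm right (-y) of the axis stands 22 mm above the top face.
- carriage (a joint): Slide of the stone carriage along the stand's +y (to the left), in m: 0 is 120 mm short of the stop, 0.120 is fully against the stop, where the hole of the carriage's tongue lies in line with the fork's. About 3 N of friction and some damping (8 N s/m); it stays where it is left.
- carriage_grip (a point): Middle of the carriage's black round knob, axes = sloping frame. The knob stands along z on a thinner stem; 30 mm across from 9 mm below to 9 mm above this point, top at +14 mm, aluminium carriage plate at -27 mm. The grey whetstone (45 x 100 x 30 mm) begins 31 mm up the slope (+x), its top at +3 mm; along the slide (y) both sides of the knob are free.
- tongue_hole (a point): Centre of the top mouth of the 17 mm hole in the carriage's steel tongue (36 mm wide, 14 mm thick), which slides into the fork's slot. With the carriage at the stop it lies 14 mm below the fork's origin, on the fork's z axis.
- lock_pin: Loose lock pin, 107 mm long, 0.12 kg; origin at the tip, z toward the handle. Steel shaft 14 mm across, 62 mm long, nose tapering over 10 mm to 7 mm; collar 24 mm across from 62 to 67 mm; red round handle 29 mm across from 73 to 102 mm. It stands upright in one of the tool block's two holes, collar 18 mm above the block, about 1.5 mm of play.
- pin_grip (a point): Middle of the pin's red handle, 88 mm from the tip on the pin's axis.
- pin_collar (a point): Centre of the under face of the pin's collar, 62 mm from the tip on the pin's axis; this face rests on the fork when the pin is home.
- tool_block: Fixed wooden block 150 (x) x 60 (y) x 50 mm high, origin under its centre; two holes of 17 mm, 44 mm deep, 40 mm either side of the centre along its x. One holds the lock pin, the other an awl; which is which changes.
- awl: Loose awl with a black waisted handle (27 mm across) and brass collar, 114 mm long, standing in the other hole of the tool block, its top 122 mm above the bench. To be left alone. Origin at its tip.
- dresser: Loose ribbed grey dressing plate, 50 x 190 x 18 mm, lying to the left of the stand. To be left alone. Origin under its centre.
- oil_bottle: Loose black oil bottle, 64 mm across, 165 mm tall, standing behind the stand. To be left alone. Origin under its centre.
- spare_stone: Loose black sharpening stone, 55 x 145 x 40 mm, lying right and behind the stand. To be left alone. Origin under its centre.
Not all that is in view belongs to the job. Of the things that look like the lock_pin, the smallest one is meant.

How it is judged:
On the way, in this order (a step that is already met when the one before it is completed fails the run):
1. the carriage is slid fully against its stop (within 2 mm) (value of joint carriage above 0.118 m), for 0.2 s.
2. the lock pin is down through fork and tongue, its collar on the fork (z of pin_collar in the frame of fork between -0.004 and 0.004 m and x of pin_collar in the frame of fork between -0.003 and 0.003 m and y of pin_collar in the frame of fork between -0.003 and 0.003 m and angle between the z axis of lock_pin and the z axis of fork, either way round below 0.1 rad and value of joint carriage above 0.116 m), for 0.2 s.
At the end, for the whole second after the job is handed in: The lock pin stands through fork and carriage tongue at rest: its collar within 4 mm of the fork's top face, within 3 mm of the hole's axis and within 0.10 rad of its direction, and the carriage is within 4 mm of its stop (all of step 2 and linear speed of lock_pin below 0.01 m/s); the robot touches nothing.
It fails at once if the awl, dressing plate, oil bottle or spare stone is moved by more than 20 mm (distance of any of awl, dresser, oil_bottle, spare_stone from where it was at the start of the episode above 0.02 m).
It also fails if it takes over 58 s, if anything falls off the work surface, if the arm or the gripper's body presses on something with over 40 N, if the wrist force passes 120 N, or if a joint passes its speed limit or range.

### The arm

A 6-joint arm with a two-finger parallel gripper is mounted at the origin on a cart in front of the work surface, level with it; the furniture and walls round the work are solid. World frame = base frame: x ahead of the robot, y to its left, z up, the work surface at z = 0. Lengths are in m, angles in rad, forces in N, time in s.
With the tool pointing down it reaches from about 0.325 to 0.775 m from the base axis. Payload 9.3 kg.
Tool frame: the origin (TCP) lies on the centre line of the jaws, within the pads' length; the fingertips stand 22 mm ahead of it and the grasp point (between the pads) lies 3 mm ahead of it (bot.finger_overhang is the distance from the TCP to the fingertips, in m); z points along the fingers, y is the line along which they close (so a half turn about z gives the same grasp; the last joint's range is limited). The gripper opens to 85 mm and grips with 20 to 120 N. Pads are 22 mm wide; open, the fingers measure 114 mm over their backs; the gripper's body (76 mm by 85 mm) begins 54 mm behind the grasp point. The pads swing forward as they close: fully open they stand 13 mm farther back than shut.
Start: joints at [1.023, 0.259, 0.021, 1.334, 0, 1.418], TCP at [0.212, 0.508, 0.253] pointing down, gripper open.
Joint ranges: [-3.04, 3.04], [-0.91, 1.82], [-1.04, 1.36], [-1.92, 1.95], [-1.52, 1.45], [-3.14, 3.14]. Speed limits (rad/s): [2.22, 2.22, 2.79, 3.14, 3.14, 3.14].

### API

Orientations are given as a unit quaternion [w, x, y, z].
In Python, from workcell import monitor, viewer, workorder, bot gives the robot as it stands.
- The arm moves only by the tool servo_tool, never from a script. Its argument "increments" is a list of rows, each an object of numbers: "rx", "ry", "rz": the turn, a rotation vector about the tool's x, y, z in rad; "dx", "dy", "dz": the shift along the tool's x, y, z in cm; "hand": the closure, from 0 (fully open) to 1 (shut). In form: [{"rx": .., "ry": .., "rz": .., "dx": .., "dy": .., "dz": .., "hand": ..}, ...]. A call has 1 to 12 rows; each row is the pose to reach, as a shift and turn from the pose commanded when the call began, along the tool's axes at that moment; what a row does not reach only later rows make up. A row lasts 1/8 s, in which the tool goes at most 62.5 mm and 10.7 degrees, less where a joint would pass 70% of its speed; a pose out of reach is approached as far as the arm can. A call with a gripper value outside its range is refused whole. The fingers move at their own pace and stop on an object; "force" is the grip in N (left out, the last holds). Time passes only in rows, so rows that repeat a pose let the fingers close. It gives the time, the measured TCP pose, the force, the opening and the grip force at its end, in the units of the state.
- monitor.get_state(): the state, without advancing time (a new reading comes with each control period).
- viewer.get_image(name): name is "scene" or "top" or "wrist"; returns (picture, depth): 400x640x3 uint8, red, green, blue; 400x640 float32, m along the optical axis (not along the pixel's ray), 0 where there is no reading.
- viewer.calibration(name): a dict with "mtx" (3x3 intrinsics, pixels), "distortion" ([k1, k2, p1, p2, k3] as OpenCV has them; the pictures are not rectified), "pose" (4x4, takes a point from camera to world coordinates). Camera axes: x right, y down, z forward; pixel columns grow to the right and rows downward; lengths in m; the calibration is good to about 2 mm. A picture is of the moment at which its call begins: read the wrist's pose just before it. calibration takes no time and is no camera call; for the wrist camera it gives the pose at the moment of the call.
- workorder.close_job(): hands the job in; it is judged then, once.
The state is a dict: "t": time; "qpos": joint angles; "joint_velocities": joint speeds; "joint_torque": joint torques, N m; "position": TCP position; "eef_rot": TCP orientation; "contact_force": force on the tool from outside, world axes, zero at the start; "moment": the same for the moment, N m; "gripper_width": opening from 0.0 (shut) to 1.0 (fully open); "finger_force": force on a finger pad.
Only numpy, scipy, OpenCV 4.12 (cv2) and the standard library are available. Lean on these libraries where they do the work, as an engineer would, in place of code of your own. Each camera call takes 0.05 s, during which the arm holds its last target. There are 200 camera calls.

## Working session

There is one attempt and no reset: what is moved stays moved. The work goes in short steps, Python scripts to look and compute and a tool call to move; the robot and the scene stay as the last step left them, time stands still between calls to the robot, and variables do not carry over. Pictures are saved under pics/ and viewed, at most 10 in all, crops included, and the job is handed in when it is done.

Besides the shell and the picture viewer there is one more tool, called after ">>>" as name(argument=value, ...), one argument or row to a line, values as JSON. servo_tool: Moves the arm, as the interface text tells. Its arguments: {"type":"object","properties":{"increments":{"type":"array","items":{"type":"object","properties":{"rx":{"type":"number"},"ry":{"type":"number"},"rz":{"type":"number"},"dx":{"type":"number"},"dy":{"type":"number"},"dz":{"type":"number"},"hand":{"type":"number"}}}},"force":{"type":"number"}},"required":["increments"]}

```bash
mkdir -p pics
cat > h.py <<'E'
import numpy as np,cv2
from workcell import monitor,viewer,workorder,bot
from scipy.spatial.transform import Rotation as R
def shot(n,f):
    c=viewer.calibration(n);p,d=viewer.get_image(n)
    cv2.imwrite(f'pics/{f}.png',p[:,:,::-1]);np.savez(f'pics/{f}.npz',p=p,d=d,K=c['mtx'],D=c['distortion'],T=c['pose'])
    return p,d,c
def load(f): return np.load(f'pics/{f}.npz')
def cloud(z):
    h,w=z['d'].shape;u,v=np.meshgrid(np.arange(w),np.arange(h))
    n=cv2.undistortPoints(np.stack([u,v],-1).reshape(-1,1,2).astype(float),np.array(z['K'],float),np.array(z['D'],float)).reshape(h,w,2)
    P=np.dstack([n,np.ones((h,w))])*z['d'][...,None];T=z['T']
    return P@T[:3,:3].T+T[:3,3]
def proj(z,X):
    T=np.linalg.inv(z['T']);return cv2.projectPoints(np.atleast_2d(X).astype(float),cv2.Rodrigues(T[:3,:3])[0],T[:3,3],np.array(z['K'],float),np.array(z['D'],float))[0].reshape(-1,2)
def pose():
    s=monitor.get_state();q=np.array(s['eef_rot']);return np.array(s['position']),R.from_quat(q[[1,2,3,0]]),s
E
python3 - <<'E'
from h import *
a=shot('scene','s0');b=shot('top','t0')
print(pose()[2]);print(bot.finger_overhang)
E
```

```text
{'t': 0.1, 'qpos': array([ 1.02345142e+00,  2.59129644e-01,  2.08479342e-02,  1.33371057e+00,
       -1.23806596e-05,  1.41821133e+00]), 'joint_velocities': array([-1.51667792e-03, -2.88526591e-03,  6.73820220e-05, -4.21155745e-04,
        6.83508033e-06,  6.53578655e-05]), 'joint_torque': array([ 5.44855182e-03, -5.56691623e+01,  3.45070374e+01,  1.15689525e-02,
       -9.40314067e-05,  1.00722878e-05]), 'position': array([0.21140351, 0.50750375, 0.25273405]), 'eef_rot': array([-1.99210439e-04,  1.96100794e-01,  9.80583561e-01, -5.63853520e-04]), 'contact_force': array([-0.57226043,  0.02615329, -0.25701196]), 'moment': array([-0.03704569, -0.03575431, -0.0030577 ]), 'finger_force': 0.0, 'gripper_width': 1.00327229043536}
0.022
```

View pics/s0.png

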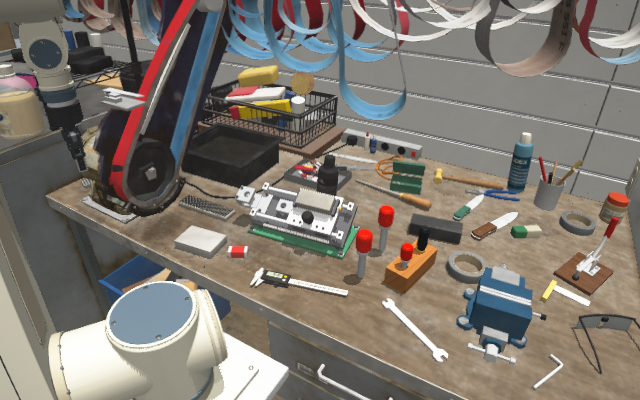

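View pics/t0.png

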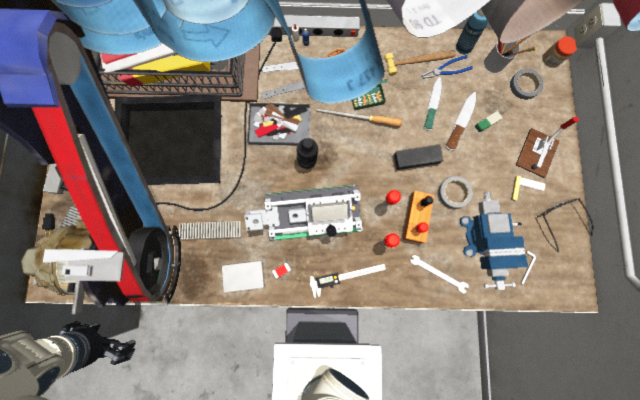

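The scene picture shows red handles at (365,240), (386,215) and (407,255); in the top picture they are at (392,240), (394,197) and (422,228). The one at scene (407,255) / top (422,228) stands in the orange-brown tool block next to the awl and is the smallest, so I choose it. I'll check that in a close crop and measure.

Run:
```python
from h import *
a=load('t0');b=load('s0')
A=cv2.resize(a['p'][170:270,235:445],None,fx=3.8,fy=3.8,interpolation=cv2.INTER_CUBIC)[:,:798]
B=cv2.resize(b['p'][165:295,230:445],None,fx=3.7,fy=3.7,interpolation=cv2.INTER_CUBIC)
cv2.imwrite('pics/c1.png',A[:,:,::-1])
cv2.imwrite('pics/c2.png',B[:,:,::-1])
C=cloud(a)
for u,v in [(422,228),(426,201),(392,240),(394,197),(331,230),(307,150)]: print((u,v),C[v,u].round(4))
Cs=cloud(b)
for u,v in [(407,250),(365,236),(386,211),(308,217)]: print('s',(u,v),Cs[v,u].round(4))
# red handle centre
for z,c,n in((a,C,'t'),(b,Cs,'s')):
    hsv=cv2.cvtColor(z['p'],cv2.COLOR_RGB2HSV);m=((hsv[...,0]<6)|(hsv[...,0]>174))&(hsv[...,1]>180)&(hsv[...,2]>90)
    k,l,st,ce=cv2.connectedComponentsWithStats(m.astype(np.uint8))
    for i in range(1,k):
        q=c[l==i]
        if st[i,4]>30 and abs(q[:,1].mean())<.45 and 0.2<q[:,0].mean()<.8: print(n,ce[i].round(1),st[i,4],q.min(0).round(3),q.max(0).round(3))
```

```text
(422, 228) [ 0.4937 -0.2639  0.1143]
(426, 201) [ 0.5713 -0.2767  0.1194]
(392, 240) [ 0.4556 -0.1707  0.1452]
(394, 197) [ 0.5765 -0.179   0.144 ]
(331, 230) [ 0.4824 -0.0037  0.1208]
(307, 150) [0.7097 0.069  0.1417]
s (407, 250) [ 0.4861 -0.2699  0.1087]
s (365, 236) [ 0.4433 -0.1792  0.1419]
s (386, 211) [ 0.5652 -0.1822  0.142 ]
s (308, 217) [ 0.473  -0.0089  0.1159]
t [265.3 129.8] 141 [0.381 0.045 0.043] [0.823 0.234 1.153]
t [392.8 196.7] 139 [ 0.381 -0.199  0.102] [0.598 0.045 1.153]
t [421.9 227.2] 79 [ 0.381 -0.298  0.05 ] [0.508 0.045 1.153]
t [391.3 240.2] 116 [ 0.44  -0.224  0.002] [ 0.473 -0.155  0.145]
t [280.8 270.1] 52 [0.353 0.13  0.016] [0.38  0.154 0.024]
s [385.6 215.4] 268 [ 0.559 -0.197  0.095] [ 0.593 -0.161  0.146]
s [363.6 240.2] 332 [ 0.435 -0.192  0.094] [ 0.47  -0.155  0.145]
s [406.4 251.2] 182 [ 0.481 -0.28   0.051] [ 0.587 -0.253  0.116]
s [237.3 249.4] 66 [0.348 0.128 0.018] [0.378 0.16  0.025]
```

View pics/c1.png

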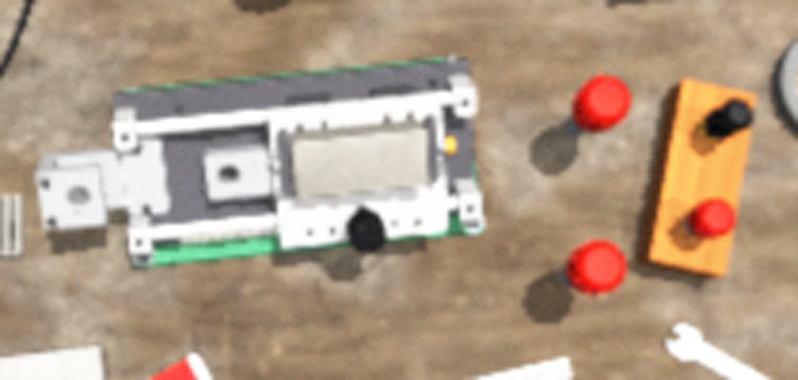

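View pics/c2.png

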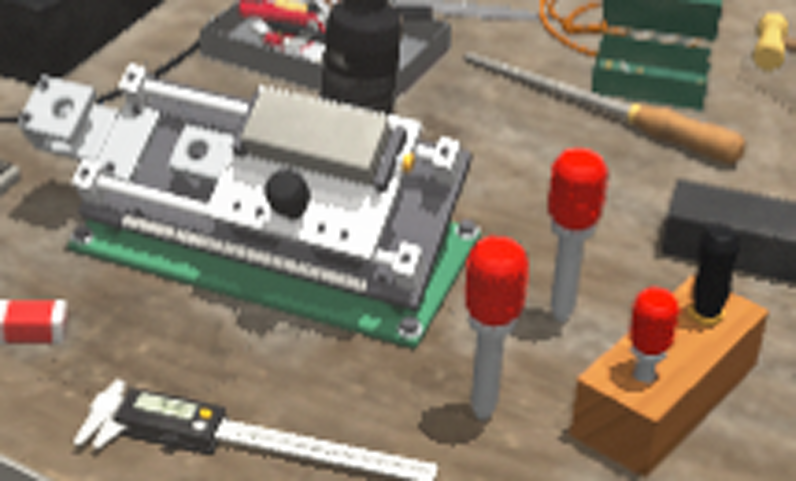

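The crops show the small red pin, its collar above the block, in the near hole at top (422,228), with the awl in the far hole. The two taller red tools stand free on the bench. In the top crop the fork hole is at (78,195), the tongue hole at (229,173) and the knob at (366,229).

Run:
```python
from h import *
for f,pts in (('t0',{'fork':(235+78/3.8,170+195/3.8),'tong':(235+229/3.8,170+173/3.8),'knob':(235+366/3.8,170+229/3.8)}),('s0',{'fork':(230+62/3.7,165+107/3.7),'tong':(230+199/3.7,165+150/3.7),'knob':(230+287/3.7,165+192/3.7)})):
    z=load(f);C=cloud(z)
    for k,(u,v) in pts.items():
        r=2 if k=='knob' else 5;u0,v0=int(round(u)),int(round(v))
        P=C[v0-r:v0+r+1,u0-r:u0+r+1].reshape(-1,3);m=np.abs(P-np.median(P,0)).max(1)<.02;P=P[m]
        n=np.linalg.svd(P-P.mean(0))[2][2];n*=np.sign(n[2])
        print(f,k,P.mean(0).round(4),n.round(3),m.sum())
z=load('t0');C=cloud(z)
# stone top plane
P=C[205:222,316:345].reshape(-1,3);P=P[np.abs(P[:,2]-np.median(P[:,2]))<.04]
n=np.linalg.svd(P-P.mean(0))[2][2];print('stone',n,P.mean(0))
# front green base edge / block orientation
hsv=cv2.cvtColor(z['p'],cv2.COLOR_RGB2HSV)
m=(hsv[...,0]>8)&(hsv[...,0]<18)&(hsv[...,1]>150)&(hsv[...,2]>120);m[:,:400]=0;m[:,445:]=0;m[:180]=0;m[260:]=0
Q=C[m];Q=Q[np.abs(Q[:,2]-.05)<.01];print('block',len(Q),cv2.minAreaRect((Q[:,:2]*1000).astype(np.float32)))
print(viewer.calibration('wrist')['pose'].round(3),pose()[1].as_matrix().round(3))
```

```text
t0 fork [0.5068 0.2122 0.0962] [-0.518 -0.023  0.855] 102
t0 tong [0.5254 0.1011 0.0827] [-0.56  -0.058  0.826] 105
t0 knob [ 0.4823 -0.0037  0.1215] [-0.577 -0.021  0.816] 25
s0 fork [0.5053 0.216  0.0968] [-0.399  0.072  0.914] 108
s0 tong [0.5249 0.1022 0.0832] [-0.435  0.314  0.844] 111
s0 knob [ 0.4722 -0.0093  0.1166] [-0.538 -0.438  0.72 ] 25
stone [-0.50234403 -0.04914548  0.86327006] [0.53036062 0.00155035 0.13698828]
block 375 ((536.821533203125, -276.1045227050781), (61.92854690551758, 147.67852783203125), 77.6531753540039)
[[ 0.384  0.879  0.282  0.139]
 [ 0.923 -0.366 -0.118  0.538]
 [-0.001  0.306 -0.952  0.374]
 [ 0.     0.     0.     1.   ]] [[-0.923  0.385 -0.001]
 [ 0.385  0.923 -0.001]
 [ 0.    -0.001 -1.   ]]
```

```bash
cat >> h.py <<'E'
psi=0.105
def frame(psi=psi): return R.from_euler('ZY',[psi,-np.pi/6]).as_matrix()
def toolR(zdir,ydir):
    z=zdir/np.linalg.norm(zdir);y=ydir-z*(ydir@z);y/=np.linalg.norm(y);return R.from_matrix(np.column_stack([np.cross(y,z),y,z]))
def inc(pt,Rt):
    p,r,s=pose();print('d(cm)',(r.inv().apply(pt-p)*100).round(2),'rot',(r.inv()*Rt).as_rotvec().round(4),'|d|',np.linalg.norm(pt-p).round(3),'t',round(s['t'],2))
E
python3 - <<'E'
from h import *
F=frame();n=F[:,2];K=np.array([.489,-.003,.109])
inc(K+.103*n,toolR(-n,F[:,1]))
E
```

```text
d(cm) [-40.74 -38.91   5.49] rot [-0.1319 -0.513  -0.4879] |d| 0.566 t 0.1
```

>>> servo_tool(
  increments=[
    {"dx": -10, "dy": -10, "dz": 0, "rx": -0.03, "ry": -0.13, "rz": -0.12},
    {"dx": -20, "dy": -20, "dz": 2, "rx": -0.07, "ry": -0.26, "rz": -0.24},
    {"dx": -40.7, "dy": -38.9, "dz": 5.5, "rx": -0.132, "ry": -0.513, "rz": -0.488},
    {"dx": -40.7, "dy": -38.9, "dz": 5.5, "rx": -0.132, "ry": -0.513, "rz": -0.488},
    {"dx": -40.7, "dy": -38.9, "dz": 5.5, "rx": -0.132, "ry": -0.513, "rz": -0.488},
    {"dx": -40.7, "dy": -38.9, "dz": 5.5, "rx": -0.132, "ry": -0.513, "rz": -0.488},
    {"dx": -40.7, "dy": -38.9, "dz": 5.5, "rx": -0.132, "ry": -0.513, "rz": -0.488},
    {"dx": -40.7, "dy": -38.9, "dz": 5.5, "rx": -0.132, "ry": -0.513, "rz": -0.488},
    {"dx": -40.7, "dy": -38.9, "dz": 5.5, "rx": -0.132, "ry": -0.513, "rz": -0.488},
    {"dx": -40.7, "dy": -38.9, "dz": 5.5, "rx": -0.132, "ry": -0.513, "rz": -0.488},
    {"dx": -40.7, "dy": -38.9, "dz": 5.5, "rx": -0.132, "ry": -0.513, "rz": -0.488},
    {"dx": -40.7, "dy": -38.9, "dz": 5.5, "rx": -0.132, "ry": -0.513, "rz": -0.488},
  ],
)

```text
validation failed for argument at $.in...
```

Run:
```python
from h import *
F=frame();n=F[:,2];K=np.array([.489,-.003,.109])
print(monitor.get_state()['qpos'].round(2))
inc(K+.103*n,toolR(-n,F[:,1]))
shot('wrist','w1');z=load('w1')
print(proj(z,[K,K+.014*n]))
```

```text
[ 1.02  0.26  0.02  1.33 -0.    1.42]
d(cm) [-40.74 -38.91   5.49] rot [-0.1319 -0.513  -0.4879] |d| 0.566 t 0.1
[[ 67.96422788 487.36461398]
 [ 58.64726388 493.95549814]]
```

View pics/w1.png

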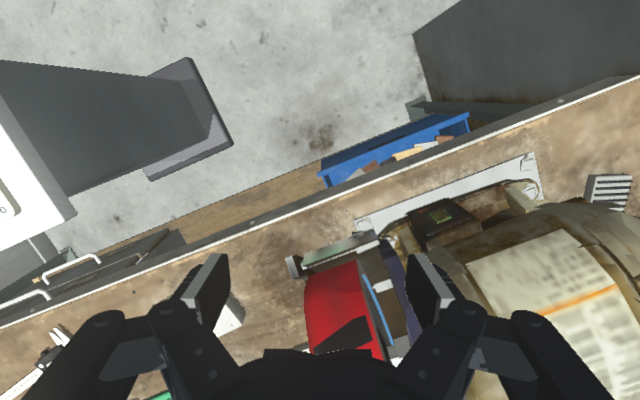

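The move was refused, so the wrist picture only shows the start pose: bench edge, the prop arm, and the open jaws at (205,290) and (430,290). I'll add "hand" to every row and retry.

>>> servo_tool(
  increments=[
    {"dx": -10, "dy": -10, "dz": 0, "rx": -0.03, "ry": -0.13, "rz": -0.12, "hand": 0},
    {"dx": -20, "dy": -20, "dz": 2, "rx": -0.07, "ry": -0.26, "rz": -0.24, "hand": 0},
    {"dx": -40.7, "dy": -38.9, "dz": 5.5, "rx": -0.132, "ry": -0.513, "rz": -0.488, "hand": 0},
    {"dx": -40.7, "dy": -38.9, "dz": 5.5, "rx": -0.132, "ry": -0.513, "rz": -0.488, "hand": 0},
    {"dx": -40.7, "dy": -38.9, "dz": 5.5, "rx": -0.132, "ry": -0.513, "rz": -0.488, "hand": 0},
    {"dx": -40.7, "dy": -38.9, "dz": 5.5, "rx": -0.132, "ry": -0.513, "rz": -0.488, "hand": 0},
    {"dx": -40.7, "dy": -38.9, "dz": 5.5, "rx": -0.132, "ry": -0.513, "rz": -0.488, "hand": 0},
    {"dx": -40.7, "dy": -38.9, "dz": 5.5, "rx": -0.132, "ry": -0.513, "rz": -0.488, "hand": 0},
    {"dx": -40.7, "dy": -38.9, "dz": 5.5, "rx": -0.132, "ry": -0.513, "rz": -0.488, "hand": 0},
    {"dx": -40.7, "dy": -38.9, "dz": 5.5, "rx": -0.132, "ry": -0.513, "rz": -0.488, "hand": 0},
    {"dx": -40.7, "dy": -38.9, "dz": 5.5, "rx": -0.132, "ry": -0.513, "rz": -0.488, "hand": 0},
    {"dx": -40.7, "dy": -38.9, "dz": 5.5, "rx": -0.132, "ry": -0.513, "rz": -0.488, "hand": 0},
  ],
)

```text
t: 1.65
position: [0.4372, -0.0078, 0.1979]
eef_rot: [0.258, -0.05, 0.965, 0.014]
contact_force: [0.3, 1.1, -0.5]
gripper_width: 1.004
finger_force: 0.0
```

Run:
```python
from h import *
F=frame();n=F[:,2];K=np.array([.489,-.003,.109])
print(monitor.get_state()['qpos'].round(2))
inc(K+.103*n,toolR(-n,F[:,1]))
shot('wrist','w2');z=load('w2')
print(proj(z,[K,K+.014*n]))
```

```text
[-0.35 -0.2  -0.73  0.56  0.22 -0.4 ]
d(cm) [-0.06 -0.06  0.  ] rot [ 0.001  -0.0002 -0.0014] |d| 0.001 t 1.65
[[315.68330261 205.11909539]
 [315.61705363 211.42647362]]
```

View pics/w2.png

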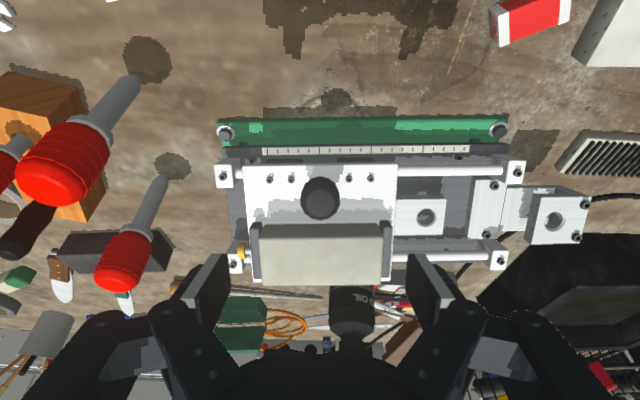

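The wrist view shows the knob at (320,199), the tongue hole at (427,216) and the fork hole at (555,220). I'll refine these from depth.

Run:
```python
from h import *
z=load('w2');C=cloud(z);F=frame();n=F[:,2]
def plane(u,v,r):
    P=C[v-r:v+r+1,u-r:u+r+1].reshape(-1,3);P=P[np.isfinite(P).all(1)&(np.abs(P-np.median(P,0)).max(1)<.025)]
    c=P.mean(0);nn=np.linalg.svd(P-c)[2][2];return c,nn*np.sign(nn[2])
print('knob',plane(320,199,6)); 
c,nn=plane(320,268-8,14);print('stone',c,nn)
# hole centres by ray/plane + dark-blob
g=cv2.cvtColor(z['p'],cv2.COLOR_RGB2GRAY)
for k,u,v,r in(('fork',555,220,13),('tong',427,216,13)):
    w=g[v-r:v+r+1,u-r:u+r+1];m=(w<130).astype(np.uint8)
    kk,l,st,ce=cv2.connectedComponentsWithStats(m);i=l[r,r]
    uv=(ce[i]+[u-r,v-r]) if i else np.array([u,v],float)
    P=C[v-r-3:v+r+4,u-r-3:u+r+4].reshape(-1,3);gg=g[v-r-3:v+r+4,u-r-3:u+r+4].ravel()
    Q=P[(gg>150)&(np.abs(P-np.median(P,0)).max(1)<.03)];h=np.median(Q@n)
    x=cv2.undistortPoints(uv.reshape(1,1,2),np.array(z['K']),np.array(z['D'])).ravel();d=z['T'][:3,:3]@[x[0],x[1],1];o=z['T'][:3,3]
    print(k,uv.round(1),st[i] if i else None,(o+d*(h-o@n)/(d@n)).round(4))
# knob outline centre: dark blob
w=g[160:240,280:360];m=(w<70).astype(np.uint8);kk,l,st,ce=cv2.connectedComponentsWithStats(m);i=l[39,40];print('knob blob',st[i],ce[i]+[280,160])
b=l==i;Pk=C[160:240,280:360][b];hh=Pk@n;t=Pk[hh>np.percentile(hh,60)-.002];print('knob top',np.percentile(hh,[5,50,95]),Pk[np.abs(hh-np.percentile(hh,90))<.003].mean(0), 'K n',np.array([.489,-.003,.109])@n)
```

```text
knob (array([ 0.47067076, -0.00174043,  0.11881374]), array([-0.4876379 , -0.07555374,  0.86977061]))
stone [0.52390717 0.00403841 0.13689581] [-0.47763393 -0.06070552  0.87645916]
fork [553.6 220.8] [  3   5  17  18 206] [0.502  0.2168 0.0978]
tong [425.6 217. ] [  4   6  17  17 222] [0.5227 0.1046 0.0856]
knob blob [   0    0   80   80 5656] [319.47206506 200.90788543]
knob top [-0.17443195 -0.17157524 -0.13100452] [ 0.474384   -0.0016332   0.12066378] K n -0.14859945182626047
```

```bash
sed -i 's/^psi=0.105/psi=0.115/' h.py
python3 - <<'E'
from h import *
F=frame();n=F[:,2];K=np.array([.481,-.001,.1085])
inc(K+.006*n,toolR(-n,F[:,1]))
E
```

```text
d(cm) [0.65 0.14 9.37] rot [-0.0035  0.0003 -0.0088] |d| 0.094 t 1.7
```

>>> servo_tool(
  increments=[
    {"dx": 0.6, "dy": 0.1, "dz": 5, "rx": 0, "ry": 0, "rz": -0.009, "hand": 0},
    {"dx": 0.6, "dy": 0.1, "dz": 7.5, "rx": 0, "ry": 0, "rz": -0.009, "hand": 0},
    {"dx": 0.6, "dy": 0.1, "dz": 9.4, "rx": 0, "ry": 0, "rz": -0.009, "hand": 0},
    {"dx": 0.6, "dy": 0.1, "dz": 9.4, "rx": 0, "ry": 0, "rz": -0.009, "hand": 0.1},
    {"dx": 0.6, "dy": 0.1, "dz": 9.4, "rx": 0, "ry": 0, "rz": -0.009, "hand": 0.7},
    {"dx": 0.6, "dy": 0.1, "dz": 9.4, "rx": 0, "ry": 0, "rz": -0.009, "hand": 0.9},
    {"dx": 0.6, "dy": 0.1, "dz": 9.4, "rx": 0, "ry": 0, "rz": -0.009, "hand": 0.9},
    {"dx": 0.6, "dy": 0.1, "dz": 9.4, "rx": 0, "ry": 0, "rz": -0.009, "hand": 0.9},
    {"dx": 0.6, "dy": 0.1, "dz": 9.4, "rx": 0, "ry": 0, "rz": -0.009, "hand": 0.9},
  ],
  force=40,
)

```text
t: 2.82
position: [0.4791, -0.0024, 0.1149]
eef_rot: [0.26, -0.055, 0.964, 0.013]
contact_force: [-7.7, 1.6, 9.7]
gripper_width: 0.33
finger_force: 38.5
```

>>> servo_tool(
  increments=[
    {"dx": 0, "dy": 1, "dz": -0.1, "rx": 0, "ry": 0, "rz": 0, "hand": 0.9},
    {"dx": 0, "dy": 3, "dz": -0.1, "rx": 0, "ry": 0, "rz": 0, "hand": 0.9},
    {"dx": 0, "dy": 5, "dz": -0.1, "rx": 0, "ry": 0, "rz": 0, "hand": 0.9},
    {"dx": 0, "dy": 7, "dz": -0.1, "rx": 0, "ry": 0, "rz": 0, "hand": 0.9},
    {"dx": 0, "dy": 8.5, "dz": -0.1, "rx": 0, "ry": 0, "rz": 0, "hand": 0.9},
    {"dx": 0, "dy": 9.5, "dz": -0.1, "rx": 0, "ry": 0, "rz": 0, "hand": 0.9},
    {"dx": 0, "dy": 10, "dz": -0.1, "rx": 0, "ry": 0, "rz": 0, "hand": 0.9},
    {"dx": 0, "dy": 10, "dz": -0.1, "rx": 0, "ry": 0, "rz": 0, "hand": 0.9},
  ],
)

```text
t: 3.82
position: [0.4669, 0.0973, 0.1149]
eef_rot: [0.259, -0.055, 0.964, 0.013]
contact_force: [-7.8, 0.2, 8.9]
gripper_width: 0.328
finger_force: 44.8
```

>>> servo_tool(
  increments=[
    {"dx": 0, "dy": 0.3, "dz": 0, "rx": 0, "ry": 0, "rz": 0, "hand": 0.9},
    {"dx": 0, "dy": 0.6, "dz": 0, "rx": 0, "ry": 0, "rz": 0, "hand": 0.9},
    {"dx": 0, "dy": 0.9, "dz": 0, "rx": 0, "ry": 0, "rz": 0, "hand": 0.9},
    {"dx": 0, "dy": 1.2, "dz": 0, "rx": 0, "ry": 0, "rz": 0, "hand": 0.9},
    {"dx": 0, "dy": 1.4, "dz": 0, "rx": 0, "ry": 0, "rz": 0, "hand": 0.9},
    {"dx": 0, "dy": 1.4, "dz": 0, "rx": 0, "ry": 0, "rz": 0, "hand": 0.9},
  ],
)

```text
t: 4.58
position: [0.4653, 0.1106, 0.1149]
eef_rot: [0.259, -0.055, 0.964, 0.013]
contact_force: [-8.5, -2.1, 9.8]
gripper_width: 0.329
finger_force: 45.1
```

>>> servo_tool(
  increments=[
    {"dx": 0, "dy": 0.2, "dz": 0, "rx": 0, "ry": 0, "rz": 0, "hand": 0.9},
    {"dx": 0, "dy": 0.4, "dz": 0, "rx": 0, "ry": 0, "rz": 0, "hand": 0.9},
    {"dx": 0, "dy": 0.6, "dz": 0, "rx": 0, "ry": 0, "rz": 0, "hand": 0.9},
    {"dx": 0, "dy": 0.6, "dz": 0, "rx": 0, "ry": 0, "rz": 0, "hand": 0.9},
    {"dx": 0, "dy": 0.6, "dz": 0, "rx": 0, "ry": 0, "rz": 0, "hand": 0.9},
  ],
)

```text
t: 5.2
position: [0.4651, 0.1125, 0.1149]
eef_rot: [0.259, -0.052, 0.964, 0.008]
contact_force: [-8.6, -28.5, 11.4]
gripper_width: 0.327
finger_force: 46.4
```

>>> servo_tool(
  increments=[
    {"dx": 0, "dy": -0.2, "dz": 0, "rx": 0, "ry": 0, "rz": 0, "hand": 0.9},
    {"dx": 0, "dy": -0.3, "dz": 0, "rx": 0, "ry": 0, "rz": 0, "hand": 0.45},
    {"dx": 0, "dy": -0.3, "dz": 0, "rx": 0, "ry": 0, "rz": 0, "hand": 0.45},
    {"dx": 0, "dy": -0.3, "dz": 0, "rx": 0, "ry": 0, "rz": 0, "hand": 0.45},
    {"dx": 0, "dy": -0.3, "dz": -4, "rx": 0, "ry": 0, "rz": 0, "hand": 0.45},
    {"dx": 0, "dy": -0.3, "dz": -8, "rx": 0, "ry": 0, "rz": 0, "hand": 0.45},
    {"dx": 0, "dy": -0.3, "dz": -10, "rx": 0, "ry": 0, "rz": 0, "hand": 0.45},
    {"dx": 0, "dy": -0.3, "dz": -10, "rx": 0, "ry": 0, "rz": 0, "hand": 0.45},
  ],
)

```text
t: 6.2
position: [0.416, 0.1086, 0.2024]
eef_rot: [0.26, -0.055, 0.964, 0.013]
contact_force: [0.1, -0.5, 0.0]
gripper_width: 0.547
finger_force: 0.0
```

Run:
```python
from h import *
F=frame();n=F[:,2];K=np.array([.503,.216,.0975])
print(monitor.get_state()['qpos'].round(2))
inc(K+.11*n,toolR(-n,F[:,0]))
```

```text
[ 0.04 -0.22 -0.74  0.53  0.04 -0.07]
d(cm) [-3.3   9.68  2.99] rot [-0.      0.0062  1.5711] |d| 0.107 t 6.2
```

>>> servo_tool(
  increments=[
    {"dx": -3.3, "dy": 9.7, "dz": 3, "rx": 0, "ry": 0, "rz": 0.3, "hand": 0.45},
    {"dx": -3.3, "dy": 9.7, "dz": 3, "rx": 0, "ry": 0, "rz": 0.6, "hand": 0.45},
    {"dx": -3.3, "dy": 9.7, "dz": 3, "rx": 0, "ry": 0, "rz": 0.9, "hand": 0.45},
    {"dx": -3.3, "dy": 9.7, "dz": 3, "rx": 0, "ry": 0, "rz": 1.2, "hand": 0.45},
    {"dx": -3.3, "dy": 9.7, "dz": 3, "rx": 0, "ry": 0, "rz": 1.571, "hand": 0.45},
    {"dx": -3.3, "dy": 9.7, "dz": 3, "rx": 0, "ry": 0, "rz": 1.571, "hand": 0.45},
    {"dx": -3.3, "dy": 9.7, "dz": 3, "rx": 0, "ry": 0, "rz": 1.571, "hand": 0.45},
    {"dx": -3.3, "dy": 9.7, "dz": 3, "rx": 0, "ry": 0, "rz": 1.571, "hand": 0.45},
    {"dx": -3.3, "dy": 9.7, "dz": 3, "rx": 0, "ry": 0, "rz": 1.571, "hand": 0.45},
    {"dx": -3.3, "dy": 9.7, "dz": 3, "rx": 0, "ry": 0, "rz": 1.571, "hand": 0.45},
    {"dx": -3.3, "dy": 9.7, "dz": 3, "rx": 0, "ry": 0, "rz": 1.571, "hand": 0.45},
  ],
)

```text
t: 7.58
position: [0.4481, 0.2097, 0.1903]
eef_rot: [0.174, 0.642, 0.722, 0.191]
contact_force: [-0.4, -0.3, 0.2]
gripper_width: 0.552
finger_force: 0.0
```

Run:
```python
from h import *
F=frame();n=F[:,2];K=np.array([.503,.216,.0975])
print(monitor.get_state()['qpos'].round(2))
inc(K+.11*n,toolR(-n,F[:,0]))
shot('wrist','w3');z=load('w3');print(proj(z,K))
p,r,s=pose();np.savez('pics/p3.npz',p=p,r=r.as_matrix())
```

```text
[ 0.33 -0.07 -0.65  0.47 -0.11  1.75]
d(cm) [-0.01  0.15 -0.2 ] rot [-0.0004  0.0042  0.0029] |d| 0.002 t 7.58
[[318.85727138 202.81004027]]
```

View pics/w3.png

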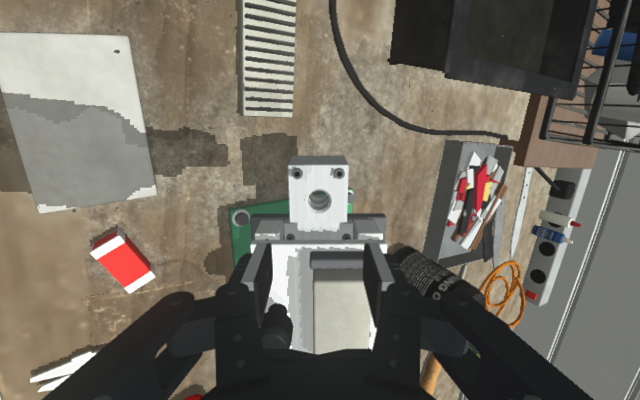

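The fork hole shows at (320,202), about 1 px from the predicted (319,203). I'll refine it and plan the reach over the pin.

```bash
cat >> h.py <<'E'
def hole(f,u,v,n,r=16):
    z=load(f);C=cloud(z);g=cv2.cvtColor(z['p'],cv2.COLOR_RGB2GRAY)
    u,v=int(u),int(v);w=g[v-r:v+r+1,u-r:u+r+1];bg=np.median(w[w>np.percentile(w,60)])
    P=C[v-r:v+r+1,u-r:u+r+1];Q=P[(w>.85*bg)];Q=Q[np.abs(Q-np.median(Q,0)).max(1)<.03];h=np.median(Q@n)
    best=None
    m=(w<.8*bg).astype(np.uint8);k,l,st,ce=cv2.connectedComponentsWithStats(m)
    i=1+np.argmin([np.hypot(*(ce[j]-r))-st[j,4]*.02 for j in range(1,k)])
    cs,_=cv2.findContours((l==i).astype(np.uint8),0,1);c=max(cs,key=len);(e,ax,an)=cv2.fitEllipse(cv2.convexHull(c)) 
    uv=np.array(e)+[u-r,v-r]
    x=cv2.undistortPoints(uv.reshape(1,1,2),np.array(z['K']),np.array(z['D'])).ravel();d=z['T'][:3,:3]@[x[0],x[1],1];o=z['T'][:3,3]
    print(f,'hole uv',uv.round(1),ax,st[i]);return o+d*(h-o@n)/(d@n)
E
python3 - <<'E'
from h import *
F=frame();n=F[:,2]
K=hole('w3',320,202,n);print(K.round(4))
z=load('w3');C=cloud(z)
# plane fit fork top
P=C[160:228,294:346].reshape(-1,3);P=P[np.abs(P@n-K@n)<.006];q=np.linalg.svd(P-P.mean(0))[2][2];print('n fit',q*np.sign(q[2]),n)
t=np.array([.493,-.267,.095])
Rt=toolR(np.array([0,0,-1.]),np.array([np.cos(psi),np.sin(psi),0]))
inc(t+[0,0,.10],Rt)
E
```

```text
w3 hole uv [319.6 200.2] (22.081329345703125, 23.38885498046875) [  4   3  24  23 411]
[0.5029 0.2184 0.0983]
n fit [-0.49569163 -0.07978398  0.86482618] [-0.49669739 -0.05737334  0.8660254 ]
d(cm) [-47.87  -0.76  -0.69] rot [0.5235 0.0047 0.0012] |d| 0.479 t 7.62
```

>>> servo_tool(
  increments=[
    {"dx": -5, "dy": -0.8, "dz": -4, "rx": 0.1, "ry": 0, "rz": 0, "hand": 0.3},
    {"dx": -10, "dy": -0.8, "dz": -4, "rx": 0.2, "ry": 0, "rz": 0, "hand": 0.3},
    {"dx": -16, "dy": -0.8, "dz": -4, "rx": 0.3, "ry": 0, "rz": 0, "hand": 0.3},
    {"dx": -22, "dy": -0.8, "dz": -4, "rx": 0.4, "ry": 0, "rz": 0, "hand": 0.3},
    {"dx": -28, "dy": -0.8, "dz": -4, "rx": 0.524, "ry": 0, "rz": 0, "hand": 0.3},
    {"dx": -34, "dy": -0.8, "dz": -4, "rx": 0.524, "ry": 0, "rz": 0, "hand": 0.3},
    {"dx": -40, "dy": -0.8, "dz": -3, "rx": 0.524, "ry": 0, "rz": 0, "hand": 0.3},
    {"dx": -47.9, "dy": -0.8, "dz": -0.7, "rx": 0.524, "ry": 0, "rz": 0, "hand": 0.3},
    {"dx": -47.9, "dy": -0.8, "dz": -0.7, "rx": 0.524, "ry": 0, "rz": 0, "hand": 0.3},
    {"dx": -47.9, "dy": -0.8, "dz": -0.7, "rx": 0.524, "ry": 0, "rz": 0, "hand": 0.3},
    {"dx": -47.9, "dy": -0.8, "dz": -0.7, "rx": 0.524, "ry": 0, "rz": 0, "hand": 0.3},
  ],
)

```text
t: 9.0
position: [0.4915, -0.2663, 0.1951]
eef_rot: [0.001, 0.666, 0.746, -0.001]
contact_force: [0.8, 0.0, 0.5]
gripper_width: 0.698
finger_force: 0.0
```

Run:
```python
from h import *
print(monitor.get_state()['qpos'].round(2))
t=np.array([.493,-.267,.095])
Rt=toolR(np.array([0,0,-1.]),np.array([np.cos(psi),np.sin(psi),0]))
inc(t,Rt)
shot('wrist','w4');z=load('w4');print(proj(z,[t,t+[0,0,.019]]))
C=cloud(z);hsv=cv2.cvtColor(z['p'],cv2.COLOR_RGB2HSV);m=((hsv[...,0]<6)|(hsv[...,0]>174))&(hsv[...,1]>180)&(hsv[...,2]>80)
k,l,st,ce=cv2.connectedComponentsWithStats(m.astype(np.uint8))
for i in range(1,k):
    q=C[l==i]
    if st[i,4]>200:
        T=q[q[:,2]>np.percentile(q[:,2],98)-.004];print(ce[i],st[i],np.percentile(q[:,2],98),T.mean(0).round(4),((T.min(0)+T.max(0))/2).round(4),np.ptp(T,0).round(3))
```

```text
[-0.65  0.3  -0.08  1.2  -0.    0.81]
d(cm) [-0.06  0.14 10.01] rot [ 0.0004  0.0031 -0.001 ] |d| 0.1 t 9.0
[[319.47549548 207.29928711]
 [319.65579605 216.40157004]]
[569.88434097  33.83176868] [ 534   11   71   48 2663] 0.04248140266633638 [ 0.6953 -0.1066  0.0434] [ 0.5996 -0.1396  0.1775] [0.235 0.096 0.278]
[326.83063949 210.23963457] [ 308  187   39   47 1423] 0.11509051086594613 [ 0.4988 -0.2663  0.1147] [ 0.4971 -0.2336  0.2138] [0.03  0.092 0.205]
```

View pics/w4.png

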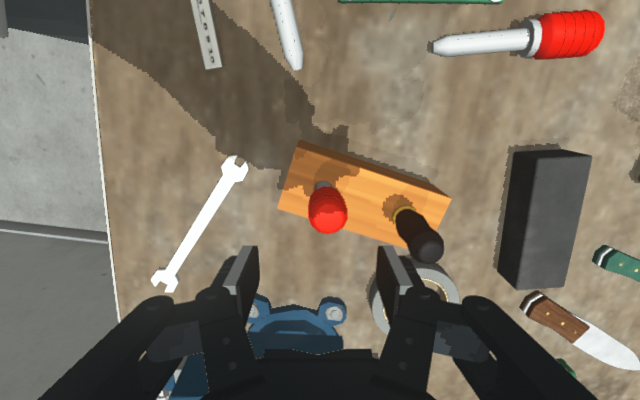

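Here the pin handle is at (327,210) in the near hole and the awl top at (427,245) stays clear. The handle sits about 7 mm further in x than the tool, so I'll correct by that and descend.

>>> servo_tool(
  increments=[
    {"dx": -0.05, "dy": 0.7, "dz": 3, "rx": 0, "ry": 0, "rz": 0, "hand": 0.3},
    {"dx": -0.05, "dy": 0.7, "dz": 6, "rx": 0, "ry": 0, "rz": 0, "hand": 0.3},
    {"dx": -0.05, "dy": 0.7, "dz": 8, "rx": 0, "ry": 0, "rz": 0, "hand": 0.3},
    {"dx": -0.05, "dy": 0.7, "dz": 9.5, "rx": 0, "ry": 0, "rz": 0, "hand": 0.3},
    {"dx": -0.05, "dy": 0.7, "dz": 9.5, "rx": 0, "ry": 0, "rz": 0, "hand": 0.3},
    {"dx": -0.05, "dy": 0.7, "dz": 9.5, "rx": 0, "ry": 0, "rz": 0, "hand": 0.9},
    {"dx": -0.05, "dy": 0.7, "dz": 9.5, "rx": 0, "ry": 0, "rz": 0, "hand": 0.9},
    {"dx": -0.05, "dy": 0.7, "dz": 9.5, "rx": 0, "ry": 0, "rz": 0, "hand": 0.9},
    {"dx": -0.05, "dy": 0.7, "dz": 9.5, "rx": 0, "ry": 0, "rz": 0, "hand": 0.9},
    {"dx": -0.05, "dy": 0.7, "dz": 9.5, "rx": 0, "ry": 0, "rz": 0, "hand": 0.9},
  ],
  force=50,
)

```text
t: 10.3
position: [0.4989, -0.2678, 0.101]
eef_rot: [0.002, 0.666, 0.746, -0.001]
contact_force: [-1.4, 0.6, 5.6]
gripper_width: 0.322
finger_force: 48.9
```

>>> servo_tool(
  increments=[
    {"dx": 0, "dy": 0, "dz": -2, "rx": 0, "ry": 0, "rz": 0, "hand": 0.9},
    {"dx": 0, "dy": 0, "dz": -5, "rx": 0, "ry": 0, "rz": 0, "hand": 0.9},
    {"dx": 0, "dy": 0, "dz": -9, "rx": 0, "ry": 0, "rz": 0, "hand": 0.9},
    {"dx": 0, "dy": 0, "dz": -14, "rx": 0, "ry": 0, "rz": 0, "hand": 0.9},
    {"dx": 0, "dy": 0, "dz": -17, "rx": 0, "ry": 0, "rz": 0, "hand": 0.9},
    {"dx": 0, "dy": 0, "dz": -17, "rx": 0, "ry": 0, "rz": 0, "hand": 0.9},
  ],
)

```text
t: 11.05
position: [0.4992, -0.2674, 0.2724]
eef_rot: [0.004, 0.666, 0.746, -0.001]
contact_force: [1.0, -0.6, -3.3]
gripper_width: 0.32
finger_force: 49.7
```

Run:
```python
from h import *
F=frame();n=F[:,2];K=np.array([.503,.2175,.098])
inc(K+.154*n,toolR(-n,F[:,0]))
shot('wrist','w5');print(monitor.get_state()['qpos'].round(2),pose()[0])
```

```text
d(cm) [48.15 -1.89  3.78] rot [-0.5197  0.0071 -0.0006] |d| 0.483 t 11.05
[-0.64  0.28  0.09  1.38 -0.    0.82] [ 0.4986844  -0.26709372  0.27051563]
```

View pics/w5.png

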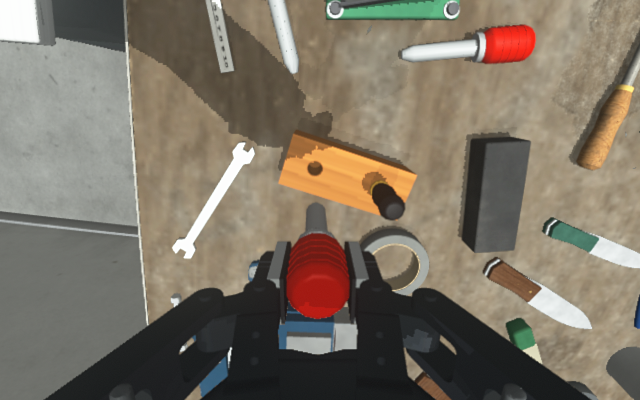

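The pin is held straight in the jaws (handle at (318,275), shaft at (316,215)), and the block hole at (315,168) is empty. I'll carry it over the fork.

>>> servo_tool(
  increments=[
    {"dx": 4, "dy": -0.5, "dz": 0, "rx": 0, "ry": 0, "rz": 0, "hand": 0.9},
    {"dx": 9, "dy": -1, "dz": 0, "rx": -0.08, "ry": 0, "rz": 0, "hand": 0.9},
    {"dx": 15, "dy": -1.9, "dz": 0, "rx": -0.16, "ry": 0, "rz": 0, "hand": 0.9},
    {"dx": 21, "dy": -1.9, "dz": 0, "rx": -0.25, "ry": 0, "rz": 0, "hand": 0.9},
    {"dx": 27, "dy": -1.9, "dz": 0, "rx": -0.35, "ry": 0, "rz": 0, "hand": 0.9},
    {"dx": 33, "dy": -1.9, "dz": 0, "rx": -0.45, "ry": 0, "rz": 0, "hand": 0.9},
    {"dx": 39, "dy": -1.9, "dz": 0, "rx": -0.52, "ry": 0.007, "rz": 0, "hand": 0.9},
    {"dx": 44, "dy": -1.9, "dz": 1, "rx": -0.52, "ry": 0.007, "rz": 0, "hand": 0.9},
    {"dx": 47, "dy": -1.9, "dz": 3, "rx": -0.52, "ry": 0.007, "rz": 0, "hand": 0.9},
    {"dx": 48.15, "dy": -1.9, "dz": 3.8, "rx": -0.52, "ry": 0.007, "rz": 0, "hand": 0.9},
    {"dx": 48.15, "dy": -1.9, "dz": 3.8, "rx": -0.52, "ry": 0.007, "rz": 0, "hand": 0.9},
    {"dx": 48.15, "dy": -1.9, "dz": 3.8, "rx": -0.52, "ry": 0.007, "rz": 0, "hand": 0.9},
  ],
)

```text
t: 12.6
position: [0.4259, 0.2085, 0.2304]
eef_rot: [0.17, 0.644, 0.721, 0.193]
contact_force: [0.2, 0.3, -1.0]
gripper_width: 0.324
finger_force: 49.7
```

Run:
```python
from h import *
F=frame();n=F[:,2];K=np.array([.503,.2175,.098])
inc(K+.154*n,toolR(-n,F[:,0]));print(pose()[2]['qpos'].round(2))
shot('wrist','w6');z=load('w6');p,r,s=pose()
ax=r.apply([0,0,1]);g=p+.003*ax
print('pred fork',proj(z,K).round(1),'axis pts tip, collar, top',proj(z,[g+.091*ax,g+.029*ax,g-.016*ax]).round(1))
A=cv2.resize(z['p'][130:330,200:440],None,fx=3,fy=3,interpolation=cv2.INTER_CUBIC);cv2.imwrite('pics/c6.png',A[:,:,::-1])
```

```text
d(cm) [ 0.01  0.1  -0.06] rot [-0.0033 -0.0019 -0.0029] |d| 0.001 t 12.6
[ 0.34 -0.14 -0.6   0.6  -0.11  1.77]
pred fork [[318.7 187.7]] axis pts tip, collar, top [[317.3 209.6]
 [317.2 247.9]
 [317.  297.7]]
```

View pics/c6.png

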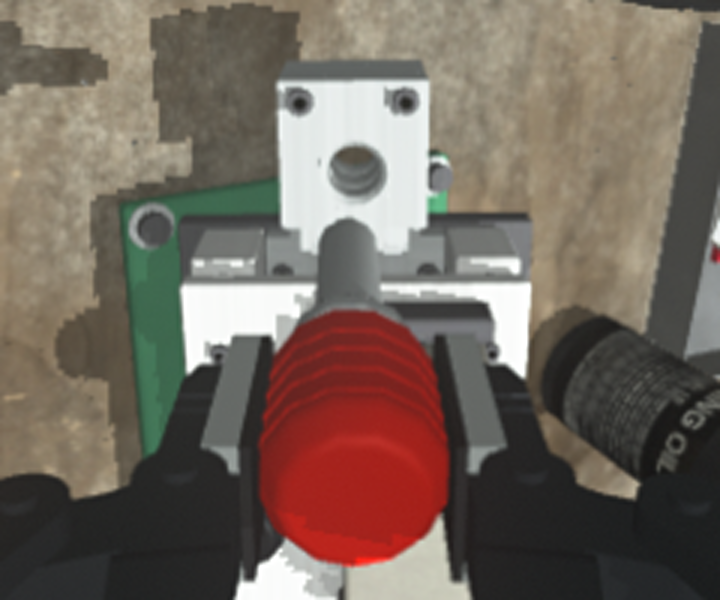

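In the crop the hole is at image (319,187) and the pin nose at about (316,208), so lateral alignment is within ~1.5 mm. I'll descend with a 2 mm shift in tool y.

>>> servo_tool(
  increments=[
    {"dx": 0, "dy": 0.2, "dz": 2.5, "rx": 0, "ry": 0, "rz": 0, "hand": 0.9},
    {"dx": 0, "dy": 0.2, "dz": 4.5, "rx": 0, "ry": 0, "rz": 0, "hand": 0.9},
    {"dx": 0, "dy": 0.2, "dz": 5.5, "rx": 0, "ry": 0, "rz": 0, "hand": 0.9},
    {"dx": 0, "dy": 0.2, "dz": 6, "rx": 0, "ry": 0, "rz": 0, "hand": 0.9},
    {"dx": 0, "dy": 0.2, "dz": 6.4, "rx": 0, "ry": 0, "rz": 0, "hand": 0.9},
    {"dx": 0, "dy": 0.2, "dz": 6.7, "rx": 0, "ry": 0, "rz": 0, "hand": 0.9},
    {"dx": 0, "dy": 0.2, "dz": 7, "rx": 0, "ry": 0, "rz": 0, "hand": 0.9},
    {"dx": 0, "dy": 0.2, "dz": 7, "rx": 0, "ry": 0, "rz": 0, "hand": 0.9},
  ],
)

```text
t: 13.65
position: [0.4618, 0.2134, 0.1703]
eef_rot: [0.17, 0.644, 0.721, 0.193]
contact_force: [0.3, -1.8, -2.9]
gripper_width: 0.318
finger_force: 49.6
```

Run:
```python
from h import *
F=frame();n=F[:,2];K=np.array([.503,.2175,.098])
p,r,s=pose();print('height over fork',(p-K)@n, 'lat',(p-K)@F[:,0],(p-K)@F[:,1],'F tool',r.inv().apply(s['contact_force']).round(1),'M tool',r.inv().apply(s['moment']).round(2))
shot('wrist','w7');z=load('w7')
A=cv2.resize(z['p'][130:330,200:440],None,fx=3,fy=3,interpolation=cv2.INTER_CUBIC);cv2.imwrite('pics/c7.png',A[:,:,::-1])
```

```text
height over fork 0.08333751331907881 lat 0.0003524004139216566 0.0006521722851185407 F tool [-1.8 -1.4  2.5] M tool [ 0.56 -0.6  -0.04]
```

View pics/c7.png

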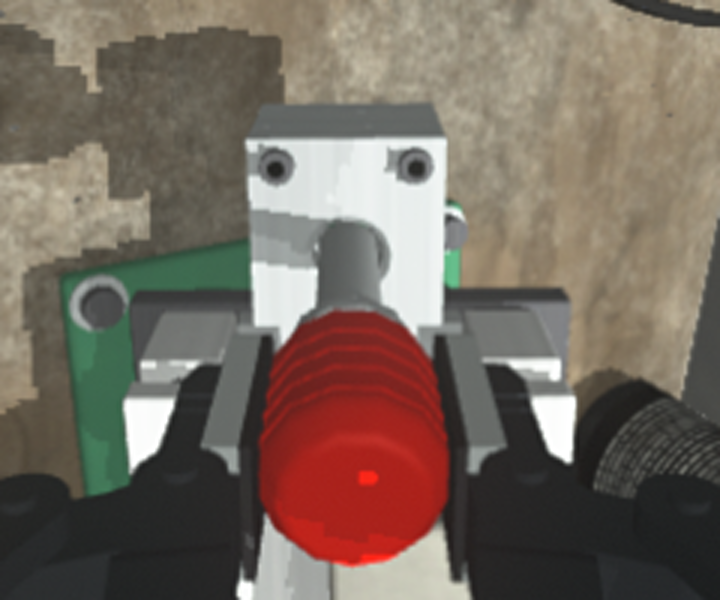

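The nose is in the fork hole (shaft centre crop x≈348 against hole centre 353), and forces are small. I'll continue down with 1 mm more in tool y. That was my last picture: I have now viewed 11 against a limit of 10, so from here I go by force and depth numbers.

>>> servo_tool(
  increments=[
    {"dx": 0, "dy": 0.1, "dz": 0.3, "rx": 0, "ry": 0, "rz": 0, "hand": 0.9},
    {"dx": 0, "dy": 0.1, "dz": 0.6, "rx": 0, "ry": 0, "rz": 0, "hand": 0.9},
    {"dx": 0, "dy": 0.1, "dz": 0.9, "rx": 0, "ry": 0, "rz": 0, "hand": 0.9},
    {"dx": 0, "dy": 0.1, "dz": 1.2, "rx": 0, "ry": 0, "rz": 0, "hand": 0.9},
    {"dx": 0, "dy": 0.1, "dz": 1.5, "rx": 0, "ry": 0, "rz": 0, "hand": 0.9},
    {"dx": 0, "dy": 0.1, "dz": 1.5, "rx": 0, "ry": 0, "rz": 0, "hand": 0.9},
  ],
)

```text
t: 14.45
position: [0.47, 0.2145, 0.1574]
eef_rot: [0.17, 0.644, 0.721, 0.193]
contact_force: [-0.4, -2.9, -4.3]
gripper_width: 0.315
finger_force: 49.8
```

```bash
cat > st.py <<'E'
from h import *
F=frame();n=F[:,2];K=np.array([.503,.2175,.098])
p,r,s=pose();print('height over fork',(p-K)@n, 'lat',(p-K)@F[:,0],(p-K)@F[:,1],'F tool',r.inv().apply(s['contact_force']).round(1),'M tool',r.inv().apply(s['moment']).round(2))
E
python3 st.py
```

```text
height over fork 0.06803286127340706 lat 0.0010617194070660432 0.0008393933678738526 F tool [-2.8 -2.7  3.4] M tool [ 1.08 -0.95 -0.02]
```

>>> servo_tool(
  increments=[
    {"dx": -0.05, "dy": -0.05, "dz": 0.4, "rx": 0, "ry": 0, "rz": 0, "hand": 0.9},
    {"dx": -0.05, "dy": -0.05, "dz": 0.8, "rx": 0, "ry": 0, "rz": 0, "hand": 0.9},
    {"dx": -0.05, "dy": -0.05, "dz": 1.2, "rx": 0, "ry": 0, "rz": 0, "hand": 0.9},
    {"dx": -0.05, "dy": -0.05, "dz": 1.6, "rx": 0, "ry": 0, "rz": 0, "hand": 0.9},
    {"dx": -0.05, "dy": -0.05, "dz": 2, "rx": 0, "ry": 0, "rz": 0, "hand": 0.9},
    {"dx": -0.05, "dy": -0.05, "dz": 2, "rx": 0, "ry": 0, "rz": 0, "hand": 0.9},
  ],
)

```text
t: 15.2
position: [0.4797, 0.2154, 0.14]
eef_rot: [0.17, 0.643, 0.721, 0.193]
contact_force: [0.1, -1.5, -2.5]
gripper_width: 0.321
finger_force: 49.7
```

```bash
python3 st.py
```

```text
height over fork 0.04804347539244169 lat 0.0007186734751921109 0.0005418777747105009 F tool [-1.5 -1.3  2.1] M tool [ 0.88 -0.63 -0.01]
```

Going freely; 16 mm remain.

>>> servo_tool(
  increments=[
    {"dx": -0.02, "dy": -0.02, "dz": 0.4, "rx": 0, "ry": 0, "rz": 0, "hand": 0.9},
    {"dx": -0.02, "dy": -0.02, "dz": 0.8, "rx": 0, "ry": 0, "rz": 0, "hand": 0.9},
    {"dx": -0.02, "dy": -0.02, "dz": 1.1, "rx": 0, "ry": 0, "rz": 0, "hand": 0.9},
    {"dx": -0.02, "dy": -0.02, "dz": 1.3, "rx": 0, "ry": 0, "rz": 0, "hand": 0.9},
    {"dx": -0.02, "dy": -0.02, "dz": 1.45, "rx": 0, "ry": 0, "rz": 0, "hand": 0.9},
    {"dx": -0.02, "dy": -0.02, "dz": 1.6, "rx": 0, "ry": 0, "rz": 0, "hand": 0.9},
    {"dx": -0.02, "dy": -0.02, "dz": 1.6, "rx": 0, "ry": 0, "rz": 0, "hand": 0.9},
  ],
)

```text
t: 16.08
position: [0.4873, 0.2161, 0.1265]
eef_rot: [0.17, 0.643, 0.721, 0.193]
contact_force: [-3.6, -1.1, 1.6]
gripper_width: 0.321
finger_force: 50.2
```

```bash
python3 st.py
```

```text
height over fork 0.032610149933571655 lat 0.0006022581237227088 0.0004232860036944397 F tool [-0.6 -2.4 -3.2] M tool [ 0.92 -0.26  0.  ]
```

>>> servo_tool(
  increments=[
    {"dx": 0, "dy": -0.02, "dz": 0.1, "rx": 0, "ry": 0, "rz": 0, "hand": 0.9},
    {"dx": 0, "dy": -0.02, "dz": 0.2, "rx": 0, "ry": 0, "rz": 0, "hand": 0.9},
    {"dx": 0, "dy": -0.02, "dz": 0.25, "rx": 0, "ry": 0, "rz": 0, "hand": 0.9},
    {"dx": 0, "dy": -0.02, "dz": 0.25, "rx": 0, "ry": 0, "rz": 0, "hand": 0.9},
  ],
)

```text
t: 16.58
position: [0.4874, 0.2163, 0.1259]
eef_rot: [0.17, 0.643, 0.721, 0.194]
contact_force: [-28.4, -5.4, 31.3]
gripper_width: 0.317
finger_force: 53.6
```

```bash
python3 st.py
```

```text
height over fork 0.03198298906001694 lat 0.00042987736694667655 0.0006286446810159595 F tool [ -2.   -9.3 -41.5] M tool [ 2.32 -0.66  0.02]
```

Seated: firm stop at the expected height. Relaxing, releasing, and withdrawing.

>>> servo_tool(
  increments=[
    {"dx": 0, "dy": 0, "dz": -0.2, "rx": 0, "ry": 0, "rz": 0, "hand": 0.9},
    {"dx": 0, "dy": 0, "dz": -0.2, "rx": 0, "ry": 0, "rz": 0, "hand": 0.4},
    {"dx": 0, "dy": 0, "dz": -0.2, "rx": 0, "ry": 0, "rz": 0, "hand": 0.4},
    {"dx": 0, "dy": 0, "dz": -0.2, "rx": 0, "ry": 0, "rz": 0, "hand": 0.4},
    {"dx": 0, "dy": 0, "dz": -0.2, "rx": 0, "ry": 0, "rz": 0, "hand": 0.4},
    {"dx": 0, "dy": 0, "dz": -3, "rx": 0, "ry": 0, "rz": 0, "hand": 0.4},
    {"dx": 0, "dy": 0, "dz": -7, "rx": 0, "ry": 0, "rz": 0, "hand": 0.4},
    {"dx": 0, "dy": 0, "dz": -11, "rx": 0, "ry": 0, "rz": 0, "hand": 0.4},
    {"dx": 0, "dy": 0, "dz": -11, "rx": 0, "ry": 0, "rz": 0, "hand": 0.4},
    {"dx": 0, "dy": 0, "dz": -11, "rx": 0, "ry": 0, "rz": 0, "hand": 0.4},
  ],
)

```text
t: 17.82
position: [0.4341, 0.2096, 0.2191]
eef_rot: [0.17, 0.643, 0.721, 0.193]
contact_force: [0.8, 0.1, -1.9]
gripper_width: 0.601
finger_force: 0.0
```

```bash
python3 st.py
python3 - <<'E'
from h import *
F=frame();n=F[:,2];K=np.array([.503,.2175,.098])
shot('wrist','w8');z=load('w8');C=cloud(z)
hsv=cv2.cvtColor(z['p'],cv2.COLOR_RGB2HSV);m=((hsv[...,0]<6)|(hsv[...,0]>174))&(hsv[...,1]>180)&(hsv[...,2]>60)
Q=(C[m]-K)@F;Q=Q[(np.abs(Q[:,:2]).max(1)<.03)&(Q[:,2]>0)]
print(len(Q),np.percentile(Q,[2,50,98],axis=0).round(4))
T=Q[Q[:,2]>np.percentile(Q[:,2],98)-.004];print('top',T.mean(0),len(T))
P=(C.reshape(-1,3)-K)@F;S=P[(np.abs(P[:,0])<.02)&(np.abs(P[:,1])<.022)&(np.abs(P[:,2])<.003)];print('fork face z',np.median(S[:,2]),len(S))
E
```

```text
height over fork 0.13957654666457747 lat 0.0004746392770359695 1.613880224023911e-05 F tool [ 0.  -0.2  2.1] M tool [0.43 0.   0.06]
1171 [[-0.015  -0.0094  0.0198]
 [-0.0022  0.0053  0.0446]
 [ 0.0094  0.0144  0.0465]]
top [-0.00300452  0.0014674   0.04790377] 818
fork face z 0.0003814708825678226 903
```

```bash
python3 -c "
from h import *
print(workorder.close_job())"
```

```text
the job is handed in; nothing more can be done
None
```

The carriage is against its stop and the lock pin is seated through fork and tongue and released; the job is handed in at about 18 s with no verdict returned. I viewed 11 pictures against the limit of 10.

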